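# Hang the bracket bin on the louvered panel and load its left-hand bracket

### The arm

A 6-joint arm with a two-finger parallel gripper is mounted at the origin on the work surface. World frame = base frame: x ahead of the robot, y to its left, z up, the work surface at z = 0. Lengths are in m, angles in rad, forces in N, time in s.
With the tool pointing down it reaches from about 0.325 to 0.9 m from the base axis. Payload 3.5 kg.
Tool frame: the origin (TCP) lies midway between the tips of the shut fingers; the grasp point (between the pads) lies 19 mm behind it (r.grip_depth is the distance from the TCP to the grasp point, in m); y points along the fingers, x is the direction in which the jaws open and shut, and the axes are right-handed (so a half turn about y gives the same grasp; the last joint's range is limited). The gripper opens to 85 mm and grips with 20 to 120 N. Pads are 22 mm wide; open, the fingers measure 114 mm over their backs; the gripper's body (76 mm by 85 mm) begins 54 mm behind the grasp point. The pads swing forward as they close: fully open they stand 13 mm farther back than shut.
Start: joints at [1.191, 0.276, -0.026, 1.268, 0, 1.467], TCP at [0.171, 0.601, 0.231] pointing down, gripper open.
Joint ranges: [-3.12, 3.12], [-0.85, 1.88], [-1.08, 1.24], [-1.95, 2.15], [-1.57, 1.53], [-3.14, 3.14]. Speed limits (rad/s): [2.57, 2.57, 3.14, 3.14, 3.14, 3.14].

### API

Orientations are given as a rotation vector (axis times angle).
In Python, from plant import r gives the robot as it stands.
- The arm moves only by the tool apply_moves, never from a script. Its argument "targets" is a list that holds one entry, the list of rows, each a list of 6 numbers: the shift along the world's x, y, z in m, then the turn, a rotation vector about the world's x, y, z in degrees. In form: [[[tx, ty, tz, wx, wy, wz], ...]]. A call has 1 to 5 rows; each row shifts and turns the commanded pose from where the row before left it; what a row does not reach is not made up. A row lasts 1/8 s, in which the tool goes at most 62.5 mm and 10.7 degrees, less where a joint would pass 70% of its speed; a pose out of reach is approached as far as the arm can. A call with a gripper value outside its range is refused whole. "claw" is the opening in per cent of the stroke, from 0 (shut) to 100 (fully open), set as the call begins (left out, the last holds). The fingers move at their own pace and stop on an object; the grip force is fixed at half the most. Time passes only in rows, so rows that do not move let the fingers close. It gives the time, the measured TCP pose, the force and the opening at its end, in the units of the state.
- r.read_state(): the state, without advancing time (a new reading comes with each control period).
- r.get_image(name): name is "side" or "top" or "wrist"; returns a dict with "pixels" (384x512x3 uint8, red, green, blue), "mtx" (3x3 intrinsics, pixels), "world_from_camera" (4x4, takes a point from camera to world coordinates). Camera axes: x right, y down, z forward; pixel columns grow to the right and rows downward; lengths in m; the calibration is good to about 2 mm. A picture is of the moment at which its call begins. There is no depth.
- r.sign_off(): hands the job in, once; it reports no verdict.
Trained networks look in the newest picture that a camera, given by its name, has taken for a name from the list of things; names that differ only in an ending like _2 or _b are one class to them, and where a whole thing is asked for, a point or a joint stands for the part that bears it (a point fixed in the world has none). Each returns a list of dicts, best first, with "p" (0 to 1); they miss things now and then, are a little off and sometimes report something else, mostly with a low value. They report only what shows in the picture. A call takes as long as a camera call. They do not tell look-alikes from the thing itself.
- r.search_frame(target, camera): "xyz" ([x, y, z] in m, in world coordinates, good to about 4 mm: the middle of the surface that is visible of it).
- r.place_of(target, camera): "xyz" ([x, y, z] in m, in world coordinates, good to about 4 mm: a listed point, or the origin of a listed thing).
The state is a dict: "t": time; "joint_pos": joint angles; "qd": joint speeds; "joint_torque": joint torques, N m; "ee_pos": TCP position; "tool_rot": TCP orientation; "wrist_force": force on the tool from outside, world axes, zero at the start; "torque": the same for the moment, N m; "grip_width": finger opening in m.
Only numpy, scipy, OpenCV 4.12 (cv2) and the standard library are available. Lean on these libraries where they do the work, as an engineer would, in place of code of your own. Each camera call takes 0.05 s, during which the arm holds its last target. There are 200 camera calls.

### The job

Hang the loose steel bin on the top rail of the louvered panel, in the empty bay with its middle in line with the paper tag: lift it over the rail and let it down until its lip is fully caught and it hangs by itself. Then lay the left-hand bracket flat on the floor of the hung bin, block up, and leave the right-hand bracket and the brass collar where they are.

Things in the scene. Friction and masses are not known exactly. Their poses are not given: they have to be found in the camera images.
- bin_mid (a point): Middle of the loose open steel bin, 35 mm above its underside; x to its back, z up. 110 mm long (x), 64 wide (y), walls and floor 3 mm, 0.2 to 0.4 kg, upright on the bench. Side walls 62 mm high, the 30 mm nearest the front (-x) and the front wall 40 mm. The 70 mm high back wall (outer face x 55 mm) carries a lip that hooks back and down. Grip it across its width.
- bin_hook (a point): Middle of the slot under the bin's lip, on the underside of the lip's top: 59 mm behind bin_mid (bin's +x) and 35 mm above it; axes as bin_mid. The lip is 64 mm wide, 4 mm thick on top; its flared flange reaches 16 mm below this point, so the slot behind the back wall is about 8 mm wide at the top and 13 mm at its mouth.
- bay_rail (a point): Target: top edge of the top rail, 160 mm above the bench, at the middle of the empty bay; x away from the robot, y along the rail, z up. The rail is an upright strip 4 mm thick (x -2 to 2 mm); the gap behind is 24 mm wide, 20 mm deep. A paper tag 50 by 26 mm lies on the panel's top 44 mm behind this point. The bin hangs on the -x side, axes along these, bin_hook within 4 mm of this point.
- rail_mid (a point): Middle of the 400 mm long top rail of the grey louvered panel, axes as bay_rail. Of its three bays, 130 mm apart, two hold fixed bins like the loose one (rims 152 mm, lips 164 mm above the bench, fronts 113 mm before the rail); the third is empty. Nothing of the panel stands higher than its rail and tag. A hung bin leans its lower back on the next rail, sagging forward about 3 degrees.
- brk_left_mid (a point): Middle of the left-hand bracket, 20 mm above its underside; about 0.2 kg. Flat steel L, 6 mm thick, z up: arm 84 mm long (x -42 to 42) and 22 wide; at its +x end a 22 mm wide foot sticks out to y +31 mm. Amid the arm a 22 mm square block rises to 40 mm above the underside: grip it there. Left-hand: block up, foot at the far end, the foot points left.
- brk_right_mid (a point): Middle of the right-hand bracket, the mirror image of the left-hand one (foot to own -y: block up, foot at the far end, it points right). To be left alone.
- collar_center_pt (a point): Middle of a loose brass collar, 80 mm across and 35 mm high, on the bench. To be left alone.
There are look-alikes about, which are no part of the job. What is shaped like the part that bears brk_left_mid but black or pink is not meant.

How it is judged:
On the way, in this order (a step that is already met when the one before it is completed fails the run):
1. the bin hangs released on the top rail in the empty bay, lip caught (x of bin_hook in the frame of bay_rail between -0.009 and 0.009 m and y of bin_hook in the frame of bay_rail between -0.02 and 0.02 m and z of bin_hook in the frame of bay_rail between -0.005 and 0.005 m and angle between bin_hook's own z axis and vertical below 0.15 rad and contact force between the fingers and bin below 0.05 N), for 0.3 s.
2. the left-hand bracket lies flat in the hung bin (x of bin_hook in the frame of bay_rail between -0.009 and 0.009 m and y of bin_hook in the frame of bay_rail between -0.02 and 0.02 m and z of bin_hook in the frame of bay_rail between -0.005 and 0.005 m and angle between bin_hook's own z axis and vertical below 0.15 rad and x of brk_left_mid in the frame of bin_mid between -0.055 and 0.055 m and y of brk_left_mid in the frame of bin_mid between -0.03 and 0.03 m and z of brk_left_mid in the frame of bin_mid between -0.02 and -0.005 m and angle between brk_left_mid's own z axis and vertical below 0.25 rad), for 0.2 s.
At the end, for the whole second after the job is handed in: Bin at rest, hung by its lip: bin_hook within 9 mm across, 20 mm along and 5 mm in height of bay_rail, tilt under 0.15 rad. Left bracket at rest on its floor (middle under 30 mm above the bin's underside), block up within 0.25 rad. Right bracket and collar moved under 25 mm (all of step 2 and linear speed of each of bin, brk_left below 0.02 m/s); the robot touches nothing.
It fails at once if the right-hand bracket is moved more than 25 mm (distance of brk_right_mid from where it was at the start of the episode above 0.025 m).
It fails at once if the collar is moved more than 25 mm (distance of collar_center_pt from where it was at the start of the episode above 0.025 m).
It also fails if it takes over 64 s, if anything falls off the work surface, if the arm or the gripper's body presses on something with over 40 N, if the wrist force passes 120 N, or if a joint passes its speed limit or range.

## Working session

There is one attempt and no reset: what is moved stays moved. The work goes in short steps, Python scripts to look and compute and a tool call to move; the robot and the scene stay as the last step left them, time stands still between calls to the robot, and variables do not carry over. Pictures are saved under pics/ and viewed, about 8 in all and at most 12, crops included, and the job is handed in when it is done.

Besides the shell and the picture viewer there is one more tool, called after ">>>" in YAML: its name, and indented under it one key for each argument. apply_moves: Moves the arm, as the interface text tells. Its arguments: {"type":"object","properties":{"targets":{"type":"array","items":{"type":"array","items":{"type":"array","items":{"type":"number"}}}},"claw":{"type":"number"}},"required":["targets"]}

```bash
mkdir -p pics; cat > h.py <<'E'
import numpy as np, cv2
from plant import r
def snap(cam,name):
    im=r.get_image(cam); cv2.imwrite(f'pics/{name}.png',im['pixels'][:,:,::-1]); return im
def proj(im,p):
    T=np.linalg.inv(im['world_from_camera']); c=T[:3,:3]@np.array(p)+T[:3,3]; u=im['mtx']@c; return u[:2]/u[2]
def back(im,uv,z):
    d=im['world_from_camera'][:3,:3]@np.linalg.solve(im['mtx'],[uv[0],uv[1],1.]); o=im['world_from_camera'][:3,3]
    return o+d*(z-o[2])/d[2]
E
python3 - <<'E'
from h import *
a={c:snap(c,c+'0') for c in('top','side')}
for c in a:
  for n in['bin_mid','bin_hook','bay_rail','rail_mid','brk_left_mid','brk_right_mid','collar_center_pt']:
    for d in r.place_of(n,c): print(c,n,np.round(d['xyz'],3),round(d['p'],2),np.round(proj(a[c],d['xyz'])))
cv2.imwrite('pics/both.png',np.hstack([cv2.imread(f'pics/{c}0.png') for c in a])[:, :])
print(r.read_state()['t'],a['top']['world_from_camera'],a['side']['world_from_camera'])
E
```

```text
top bin_mid [ 0.474 -0.288  0.033] 0.59 [371. 227.]
top bin_hook [ 0.531 -0.308  0.068] 0.86 [381. 204.]
top bay_rail [ 0.682 -0.036  0.16 ] 0.64 [275. 139.]
top rail_mid [ 0.683 -0.039  0.158] 0.96 [276. 139.]
top brk_left_mid [0.574 0.205 0.022] 0.82 [183. 193.]
top brk_left_mid [0.391 0.004 0.023] 0.8 [260. 261.]
top brk_left_mid [0.446 0.214 0.02 ] 0.73 [180. 241.]
top brk_left_mid [0.427 0.115 0.017] 0.65 [217. 248.]
top brk_right_mid [ 0.447 -0.116  0.021] 0.73 [305. 239.]
top brk_right_mid [ 0.68  -0.038  0.162] 0.29 [276. 139.]
top collar_center_pt [0.446 0.342 0.015] 0.58 [132. 242.]
side bin_mid [ 0.474 -0.287  0.037] 0.72 [311. 165.]
side bin_hook [ 0.526 -0.31   0.068] 0.89 [300. 149.]
side bin_hook [0.448 0.342 0.016] 0.43 [233. 335.]
side bay_rail [ 0.679 -0.042  0.156] 0.66 [222. 164.]
side rail_mid [ 0.679 -0.04   0.156] 0.88 [222. 165.]
side rail_mid [0.45  0.339 0.016] 0.71 [233. 333.]
side brk_left_mid [0.576 0.204 0.023] 0.91 [214. 268.]
side brk_left_mid [0.424 0.106 0.022] 0.86 [280. 261.]
side brk_left_mid [0.445 0.21  0.018] 0.83 [257. 289.]
side brk_left_mid [0.394 0.008 0.021] 0.49 [303. 239.]
side brk_right_mid [ 0.452 -0.116  0.022] 0.82 [299. 203.]
side collar_center_pt [0.445 0.342 0.016] 0.58 [234. 335.]
side collar_center_pt [ 0.68  -0.039  0.157] 0.34 [221. 165.]
0.8 [[-1.73305352e-02 -9.90808084e-01  1.34160328e-01  4.26835061e-01]
 [-9.99849804e-01  1.71939493e-02 -2.17671122e-03  9.42744489e-03]
 [-1.50042804e-04 -1.34177901e-01 -9.90957248e-01  1.11725988e+00]
 [ 0.00000000e+00  0.00000000e+00  0.00000000e+00  1.00000000e+00]] [[-0.90416853 -0.31478541  0.28877226  0.25278267]
 [-0.42697923  0.64546152 -0.63329943  0.66406866]
 [ 0.01296204 -0.69590917 -0.71801282  0.89993033]
 [ 0.          0.          0.          1.        ]]
```

View pics/top0.png

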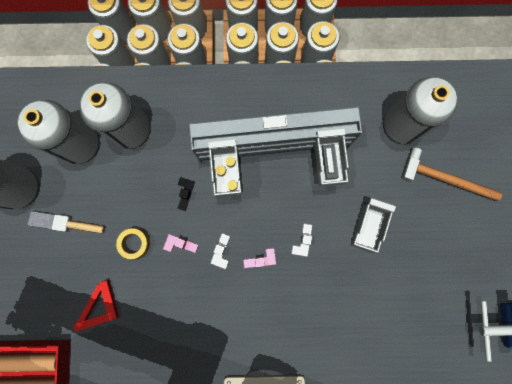

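View pics/side0.png

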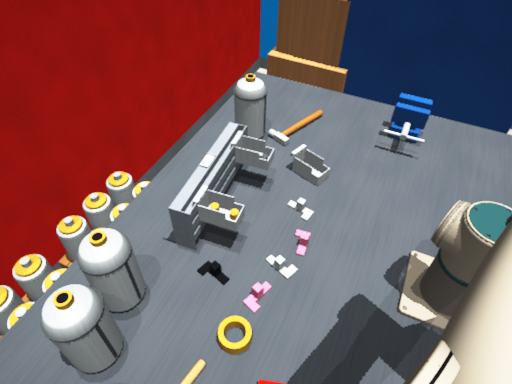

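Top view: the empty bay is the middle one (tag at 275,122) and the loose bin is at (374,225). There are two white brackets, at (220,250) and (303,240). The pink ones (180,242), (260,259) and the black one (185,193) are look-alikes. I'll use a crop to tell left from right.

```bash
python3 - <<'E'
import cv2,numpy as np
im=cv2.imread('pics/top0.png')
f=lambda x0,y0,w,h,s:cv2.resize(im[y0:y0+h,x0:x0+w],None,fx=s,fy=s,interpolation=cv2.INTER_CUBIC)
A=f(200,215,130,65,6)
B=f(345,190,65,65,6); C=f(185,105,180,90,2.2)
D=np.zeros((200,780,3),np.uint8)
out=np.zeros((600,780,3),np.uint8); out[:390]=0; out[:390]=A[:390]
B2=cv2.resize(B,(210,210)); out[390:600,:210]=B2; out[390:588,220:616]=C[:198,:396]
cv2.imwrite('pics/crop1.png',out)
E
```

```text
(no output)
```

View pics/crop1.png

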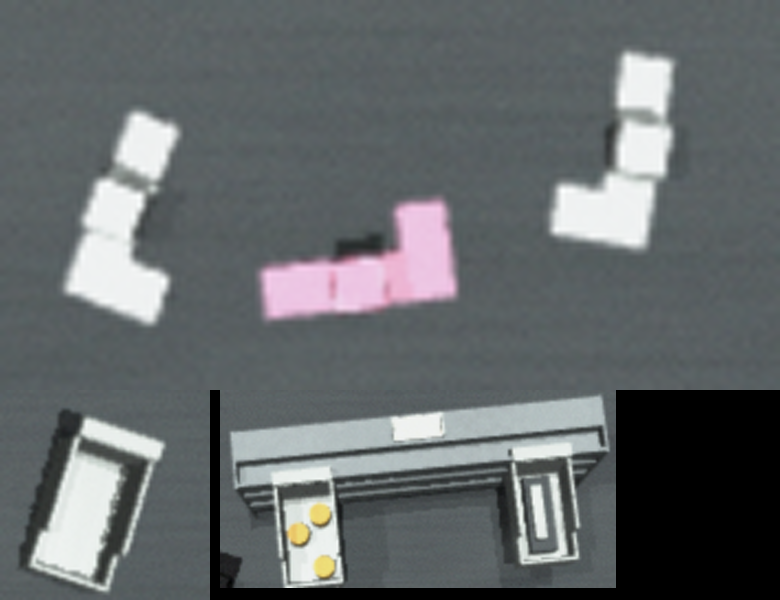

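The white bracket at (220,250) has its foot nearest the robot and pointing to image right. Turned half round, the foot is far and points left, so this is the left-hand one. The white one at (303,240) is the mirror image, so right-hand. The bay with the tag is the middle one. Next I'll measure the yaws.

```bash
python3 - <<'E'
from h import *
from scipy.spatial.transform import Rotation as R
s=r.read_state(); print(s['ee_pos'],R.from_rotvec(s['tool_rot']).as_matrix().round(3).tolist(),s['grip_width'])
im=r.get_image('top'); px=im['pixels'].astype(int)
def fit(box,z,thr=190):
    x0,y0,x1,y1=box; m=(px[y0:y1,x0:x1].min(2)>thr).astype(np.uint8)
    n,l,st,c=cv2.connectedComponentsWithStats(m); k=1+np.argmax(st[1:,4]); ys,xs=np.where(l==k)
    rc=cv2.minAreaRect(np.float32(np.c_[xs+x0,ys+y0])); P=np.array([back(im,p,z) for p in cv2.boxPoints(rc)])
    e=[P[(i+1)%4]-P[i] for i in range(2)]
    print(len(xs),'centre',P.mean(0).round(4),[(round(np.linalg.norm(v),4),round(np.degrees(np.arctan2(v[1],v[0]))%180,1)) for v in e], back(im,[xs.mean()+x0,ys.mean()+y0],z).round(4))
fit((255,108,295,132),.160)
fit((205,228,235,275),.006,170)
fit((345,190,405,258),.07,150)
# bin corners/back
g=np.hypot(*[cv2.Sobel(cv2.cvtColor(im['pixels'],cv2.COLOR_RGB2GRAY).astype(float),-1,*d) for d in((1,0),(0,1))])
for n in('brk_left_mid','bin_mid','bin_hook'):
  print(n,[ (d['xyz'].round(3) if hasattr(d['xyz'],'round') else np.round(d['xyz'],3)).tolist() for d in r.place_of(n,'top')])
# rail front edge line: grey transition along columns 245..312
gr=cv2.cvtColor(im['pixels'],cv2.COLOR_RGB2GRAY).astype(int)
for c in (235,245,260,275,290,305): print(c,gr[122:160,c].tolist())
E
```

```text
[0.17080163 0.60122986 0.23133457] [[0.273, 0.0, -0.962], [0.962, 0.0, 0.273], [0.0, -1.0, -0.0]] 0.08529136841494209
248 centre [ 0.725  -0.0363  0.16  ] [(np.float64(0.0577), np.float64(94.9)), (np.float64(0.0263), np.float64(4.0))] [ 0.7252 -0.0364  0.16  ]
232 centre [0.4055 0.1076 0.006 ] [(np.float64(0.053), np.float64(161.1)), (np.float64(0.0439), np.float64(70.8))] [0.4026 0.1125 0.006 ]
710 centre [ 0.4704 -0.2814  0.07  ] [(np.float64(0.1065), np.float64(158.8)), (np.float64(0.0635), np.float64(70.3))] [ 0.4658 -0.2728  0.07  ]
brk_left_mid [[0.428, 0.112, 0.018], [0.444, 0.214, 0.02], [0.576, 0.203, 0.017], [0.394, 0.005, 0.022]]
bin_mid [[0.475, -0.289, 0.033], [0.449, -0.116, 0.019]]
bin_hook [[0.53, -0.308, 0.068]]
235 [190, 187, 188, 186, 187, 186, 188, 188, 187, 187, 175, 112, 65, 82, 158, 184, 192, 195, 180, 175, 201, 210, 219, 172, 176, 199, 186, 186, 160, 165, 174, 209, 221, 222, 236, 235, 226, 216]
245 [182, 188, 184, 186, 184, 187, 188, 188, 186, 173, 115, 59, 80, 157, 185, 189, 186, 185, 186, 186, 185, 163, 72, 53, 66, 109, 108, 64, 57, 83, 118, 70, 51, 45, 59, 66, 71, 72]
260 [186, 186, 186, 187, 186, 188, 188, 182, 158, 65, 63, 118, 180, 188, 188, 189, 189, 188, 189, 177, 119, 63, 54, 82, 123, 83, 56, 69, 111, 107, 59, 52, 48, 67, 70, 69, 79, 77]
275 [240, 240, 240, 240, 232, 168, 169, 115, 62, 82, 154, 181, 183, 185, 186, 188, 188, 187, 170, 77, 51, 66, 109, 105, 60, 52, 70, 121, 77, 52, 46, 59, 70, 72, 79, 80, 80, 81]
290 [188, 187, 183, 183, 186, 170, 68, 62, 113, 157, 183, 184, 185, 185, 185, 183, 174, 116, 60, 56, 81, 119, 79, 55, 73, 120, 108, 59, 50, 55, 66, 71, 72, 83, 78, 79, 79, 96]
305 [184, 184, 181, 175, 114, 58, 83, 149, 180, 183, 185, 187, 187, 188, 184, 169, 76, 48, 65, 107, 114, 62, 53, 74, 121, 77, 48, 43, 61, 68, 70, 73, 79, 80, 82, 85, 97, 95]
```

>>> apply_moves:
  targets:
    - [[0.029, -0.05, 0, 0, 0, 0], [0.029, -0.05, 0, 0, 0, 0], [0.029, -0.05, 0, 0, 0, 0], [0.029, -0.05, 0, 0, 0, 0], [0.029, -0.05, 0, 0, 0, 0]]
  claw: 100

```text
t: 1.62
ee_pos: [0.3166, 0.3497, 0.2316]
tool_rot: [-1.327, -1.004, 1.002]
wrist_force: [1.3, 0.6, -1.3]
grip_width: 0.0858
```

>>> apply_moves:
  targets:
    - [[0.029, -0.05, 0, 0, 0, 0], [0.029, -0.05, 0, 0, 0, 0], [0.029, -0.05, 0, 0, 0, 0], [0.009, -0.054, 0, 0, 0, 0], [0.009, -0.054, 0, 0, 0, 0]]

```text
t: 2.25
ee_pos: [0.4213, 0.0914, 0.2316]
tool_rot: [-1.328, -1.004, 1.002]
wrist_force: [0.7, -0.5, 1.0]
grip_width: 0.0853
```

>>> apply_moves:
  targets:
    - [[0.009, -0.054, 0, 0, 0, 0], [0.009, -0.054, 0, 0, 0, 0], [0.009, -0.054, 0, 0, 0, 0], [0.009, -0.054, 0, 0, 0, 0], [0.009, -0.054, 0, 0, 0, 0]]

```text
t: 2.88
ee_pos: [0.466, -0.1787, 0.2316]
tool_rot: [-1.328, -1.003, 1.002]
wrist_force: [0.2, 0.9, -0.1]
grip_width: 0.0853
```

>>> apply_moves:
  targets:
    - [[0.009, -0.054, 0, 0, 0, -2], [0.007, -0.059, 0, 0, 0, -2.5], [0, 0, 0, 0, 0, 0]]

```text
t: 3.25
ee_pos: [0.4823, -0.2938, 0.2312]
tool_rot: [-1.36, -0.94, 0.94]
wrist_force: [-0.6, 0.4, 0.3]
grip_width: 0.0853
```

```bash
python3 - <<'E'
from h import *
s=r.read_state(); print(s['t'],s['ee_pos'],s['joint_pos'])
im=snap('wrist','w1'); print(im['world_from_camera'].round(3).tolist())
for n in('bin_mid','bin_hook'):
  for d in r.place_of(n,'wrist'): print(n,np.round(d['xyz'],4),round(d['p'],2),proj(im,d['xyz']).round())
E
```

```text
3.25 [ 0.48231154 -0.29376459  0.23118568] [-6.61229013e-01  1.69081323e-01 -1.61620303e-01  1.23852777e+00
 -5.79728394e-04 -3.01156502e-01]
[[0.352, 0.891, 0.286, 0.409], [0.936, -0.335, -0.11, -0.266], [-0.002, 0.306, -0.952, 0.374], [0.0, 0.0, 0.0, 1.0]]
bin_mid [ 0.4757 -0.2864  0.0357] 0.78 [261. 154.]
bin_hook [ 0.5313 -0.3107  0.0727] 0.6 [258. 219.]
```

View pics/w1.png

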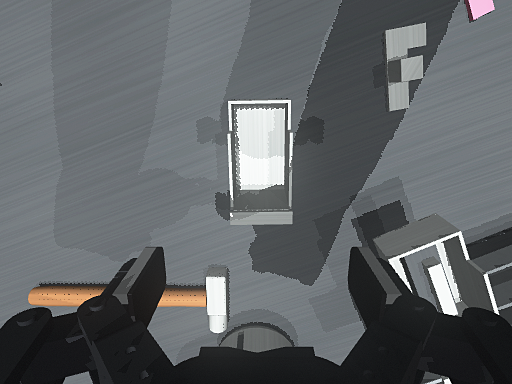

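Wrist view: the bin is square to the jaws. Its front rim runs (229,101)–(291,101) and its lip (231,212)–(293,223).

```bash
python3 - <<'E'
from h import *
im=r.get_image('wrist')
F=[back(im,p,.040) for p in((228.5,100.5),(291.5,100.5))]
L=[back(im,p,.074) for p in((230.5,211.5),(292.5,211))]
for P in F+L: print(P.round(4))
f=(F[0]+F[1])/2; l=(L[0]+L[1])/2; print(f,l,l-f, np.degrees(np.arctan2(*(l-f)[1::-1])), [np.degrees(np.arctan2(b[1]-a[1],b[0]-a[0]))-90 for a,b in(F,L)])
E
```

```text
[ 0.4102 -0.2928  0.04  ]
[ 0.4325 -0.2327  0.04  ]
[ 0.5119 -0.3284  0.074 ]
[ 0.5333 -0.269   0.074 ]
[ 0.42137874 -0.26278874  0.04      ] [ 0.52261608 -0.29869155  0.074     ] [ 0.10123734 -0.03590281  0.034     ] -19.52654264635957 [np.float64(-20.34552249065561), np.float64(-19.839165455248036)]
```

>>> apply_moves:
  targets:
    - [[-0.001, 0.008, -0.05, 0, 0, 0], [0, 0, -0.05, 0, 0, 0], [0, 0, -0.05, 0, 0, 0], [0, 0, -0.04, 0, 0, 0], [0, 0, -0.016, 0, 0, 0]]

```text
t: 4.08
ee_pos: [0.479, -0.2789, 0.0232]
tool_rot: [-1.351, -0.943, 0.946]
wrist_force: [-0.3, 0.4, -0.4]
grip_width: 0.0851
```

>>> apply_moves:
  targets:
    - [[0, 0, 0, 0, 0, 0], [0, 0, 0, 0, 0, 0], [0, 0, 0, 0, 0, 0], [0, 0, 0, 0, 0, 0], [0, 0, 0, 0, 0, 0]]
  claw: 0

```text
t: 4.7
ee_pos: [0.4824, -0.2822, 0.027]
tool_rot: [-1.359, -0.946, 0.942]
wrist_force: [0.9, 2.1, 5.4]
grip_width: 0.063
```

>>> apply_moves:
  targets:
    - [[0, 0, 0, 0, 0, 0], [0, 0, 0, 0, 0, 0], [0, 0, 0.02, 0, 0, 0], [0, 0, 0.04, 0, 0, 0], [0, 0, 0.0, 0, 0, 0]]

```text
t: 5.32
ee_pos: [0.4831, -0.2835, 0.0881]
tool_rot: [-1.363, -0.946, 0.943]
wrist_force: [1.0, 0.2, -3.0]
grip_width: 0.0632
```

>>> apply_moves:
  targets:
    - [[0, 0.02, 0.035, 0, 0, 5], [0.004, 0.05, 0.03, 0, 0, 5], [0.005, 0.055, 0, 0, 0, 5], [0.004, 0.055, 0, 0, 0, 5], [0.004, 0.05, 0, 0, 0, 4.7]]

```text
t: 5.95
ee_pos: [0.4964, -0.0497, 0.1486]
tool_rot: [-1.169, -1.265, 1.267]
wrist_force: [0.4, -0.1, -3.5]
grip_width: 0.063
```

>>> apply_moves:
  targets:
    - [[0, 0, 0, 0, 0, 0], [0, 0, 0, 0, 0, 0], [0, 0, 0, 0, 0, 0]]

```text
t: 6.32
ee_pos: [0.4975, -0.0528, 0.1497]
tool_rot: [-1.173, -1.263, 1.264]
wrist_force: [0.9, -0.8, -3.1]
grip_width: 0.0631
```

```bash
python3 - <<'E'
from h import *
from scipy.spatial.transform import Rotation as R
s=r.read_state(); print(s['t'],s['ee_pos'],R.from_rotvec(s['tool_rot']).as_matrix().round(3).tolist())
for c in('wrist','top','side'):
  im=snap(c,c[0]+'2')
  for n in('bin_mid','bin_hook','bay_rail','rail_mid'):
    for d in r.place_of(n,c)[:2]: print(c,n,np.round(d['xyz'],4),round(d['p'],2),proj(im,d['xyz']).round())
w=cv2.imread('pics/w2.png'); t=cv2.resize(cv2.imread('pics/t2.png')[90:240,190:390],None,fx=2,fy=2)
o=np.zeros((384,800,3),np.uint8); o[:,:400]=w[:,56:456]; o[:300,400:]=t; cv2.imwrite('pics/c2.png',o)
E
```

```text
6.325 [ 0.49748143 -0.05278627  0.14966226] [[-0.074, -0.001, -0.997], [0.997, -0.0, -0.074], [-0.0, -1.0, 0.001]]
wrist bin_mid [ 0.4936 -0.0532  0.1583] 0.71 [256. 251.]
top bay_rail [ 0.6823 -0.0378  0.1625] 0.51 [275. 138.]
top bay_rail [0.4297 0.1126 0.0184] 0.16 [218. 247.]
side bin_mid [ 0.4944 -0.0537  0.1569] 0.77 [282. 181.]
side bin_mid [0.4232 0.1079 0.0228] 0.19 [280. 261.]
side bin_hook [ 0.549  -0.0489  0.1918] 0.68 [264. 167.]
side bay_rail [ 0.6853 -0.0395  0.1577] 0.57 [220. 164.]
side rail_mid [ 0.6808 -0.0433  0.1557] 0.81 [222. 164.]
```

View pics/c2.png

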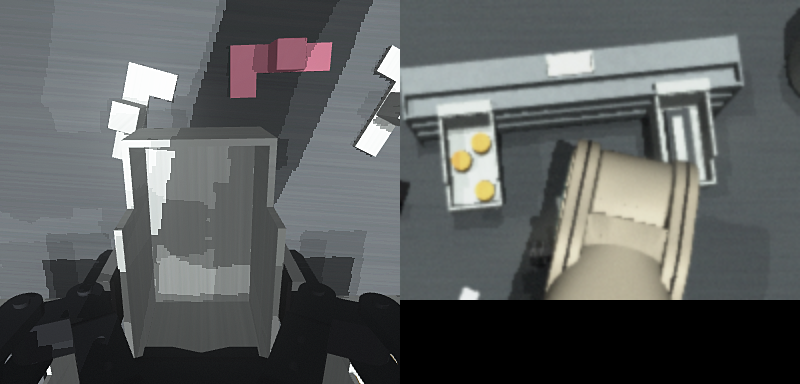

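```bash
python3 - <<'E'
from h import *
im=r.get_image('wrist'); e=np.array(r.read_state()['ee_pos'])
z=.1227+.040
for p in((178,140),(331,139)): print(back(im,p,z)-e)
a,b=back(im,(178,140),z),back(im,(331,139),z); print((a+b)/2-e, np.degrees(np.arctan2(b[1]-a[1],b[0]-a[0]))-90, np.linalg.norm(a-b))
g=cv2.cvtColor(im['pixels'],cv2.COLOR_RGB2GRAY); 
for c in(200,250,300): print(g[120:155,c].tolist())
E
```

```text
[-0.05464915 -0.03634659  0.01236973]
[-0.05985974  0.02661348  0.01236973]
[-0.05725444 -0.00486656  0.01236973] 4.731030653394541 0.06317531113904606
[85, 80, 82, 80, 93, 90, 89, 140, 126, 124, 125, 122, 123, 124, 123, 125, 123, 121, 117, 113, 255, 255, 251, 251, 251, 254, 255, 123, 79, 86, 91, 91, 92, 93, 95]
[67, 66, 67, 67, 66, 67, 65, 77, 90, 85, 87, 86, 88, 89, 88, 89, 86, 85, 83, 119, 126, 125, 123, 123, 123, 123, 123, 124, 124, 125, 124, 125, 124, 124, 124]
[54, 55, 56, 56, 56, 55, 59, 84, 80, 79, 79, 81, 81, 80, 81, 80, 79, 77, 88, 127, 123, 121, 121, 121, 121, 125, 91, 95, 95, 95, 96, 96, 96, 96, 95]
```

>>> apply_moves:
  targets:
    - [[0.03, 0.002, 0, 0, 0, 0], [0.03, 0.002, 0, 0, 0, 0], [0.03, 0.002, 0, 0, 0, 0], [0.025, 0.002, 0, 0, 0, 0], [0.006, 0, 0, 0, 0, 0]]

```text
t: 7.75
ee_pos: [0.6203, -0.0437, 0.1502]
tool_rot: [-1.173, -1.266, 1.265]
wrist_force: [0.2, 0.4, -2.4]
grip_width: 0.063
```

>>> apply_moves:
  targets:
    - [[0, 0, 0, 0, 0, 0], [0, 0, 0, 0, 0, 0], [0, 0, 0, 0, 0, 0]]

```text
t: 8.12
ee_pos: [0.6179, -0.0438, 0.1503]
tool_rot: [-1.172, -1.264, 1.265]
wrist_force: [-0.7, -0.3, -2.9]
grip_width: 0.0628
```

```bash
python3 - <<'E'
from h import *
s=r.read_state(); print(s['t'],s['ee_pos'],s['wrist_force'])
for c in('side','top','wrist'):
  im=snap(c,c[0]+'3')
  for n in('bin_mid','bin_hook','bay_rail','rail_mid'):
    for d in r.place_of(n,c)[:2]: print(c,n,np.round(d['xyz'],4),round(d['p'],2),proj(im,d['xyz']).round())
w=cv2.resize(cv2.imread('pics/s3.png')[110:260,160:310],None,fx=4,fy=4,interpolation=cv2.INTER_CUBIC); cv2.imwrite('pics/c3.png',w)
E
```

```text
8.125 [ 0.61787496 -0.04379268  0.15030388] [-0.72445834 -0.25955477 -2.85779488]
side bin_mid [ 0.6135 -0.0463  0.1608] 0.79 [243. 169.]
side bin_mid [ 0.68   -0.0424  0.1571] 0.16 [222. 164.]
side bin_hook [ 0.6679 -0.0421  0.1934] 0.64 [225. 156.]
side bin_hook [0.426  0.1096 0.0239] 0.38 [279. 261.]
side bay_rail [ 0.682  -0.0384  0.1576] 0.53 [221. 164.]
side rail_mid [0.4195 0.1097 0.0238] 0.65 [281. 262.]
side rail_mid [ 0.6796 -0.0439  0.1564] 0.62 [222. 164.]
wrist bin_mid [ 0.6174 -0.0444  0.1613] 0.57 [255. 258.]
```

View pics/c3.png

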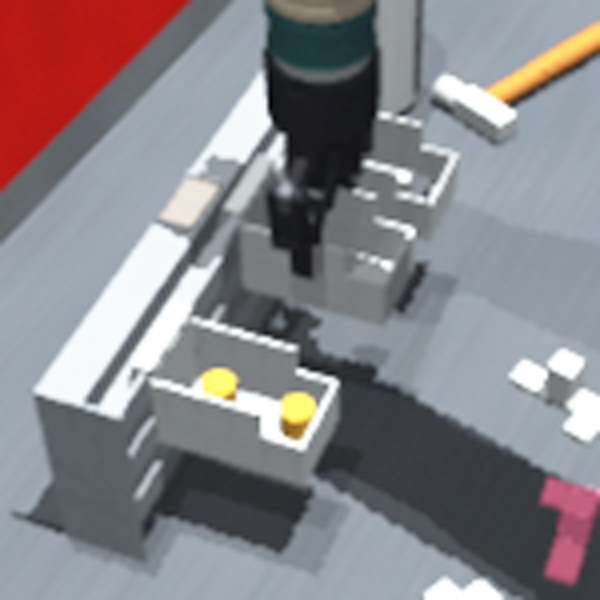

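Close-up: the bin is level in front of the rail, lined up with the tag, and about 8 mm short. I'll creep forward until the back wall touches.

>>> apply_moves:
  targets:
    - [[0.004, 0, 0, 0, 0, 0], [0.003, 0, 0, 0, 0, 0], [0.001, 0, 0, 0, 0, 0], [0, 0, 0, 0, 0, 0], [0, 0, 0, 0, 0, 0]]

```text
t: 9.5
ee_pos: [0.6267, -0.0438, 0.1503]
tool_rot: [-1.172, -1.265, 1.265]
wrist_force: [0.0, -0.9, -3.5]
grip_width: 0.0633
```

>>> apply_moves:
  targets:
    - [[0.001, 0, 0, 0, 0, 0], [0.001, 0, 0, 0, 0, 0], [0, 0, 0, 0, 0, 0], [0, 0, 0, 0, 0, 0]]

```text
t: 10.0
ee_pos: [0.6274, -0.0438, 0.1502]
tool_rot: [-1.171, -1.263, 1.266]
wrist_force: [-5.1, -0.5, 0.3]
grip_width: 0.0633
```

>>> apply_moves:
  targets:
    - [[0.001, 0, 0, 0, 0, 0], [0.001, 0, 0, 0, 0, 0], [0, 0, 0, 0, 0, 0], [0, 0, 0, 0, 0, 0]]

```text
t: 10.5
ee_pos: [0.6274, -0.0438, 0.1501]
tool_rot: [-1.168, -1.259, 1.267]
wrist_force: [-9.6, 0.6, 3.8]
grip_width: 0.063
```

>>> apply_moves:
  targets:
    - [[-0.004, 0, 0, 0, 0, 0], [0, 0, -0.008, 0, 0, 0], [0, 0, -0.008, 0, 0, 0], [0, 0, -0.006, 0, 0, 0], [0, 0, 0, 0, 0, 0]]

```text
t: 11.12
ee_pos: [0.6265, -0.0437, 0.1272]
tool_rot: [-1.171, -1.264, 1.265]
wrist_force: [0.4, 0.5, -2.4]
grip_width: 0.0631
```

>>> apply_moves:
  targets:
    - [[0, 0, -0.003, 0, 0, 0], [0, 0, -0.003, 0, 0, 0], [0, 0, 0, 0, 0, 0]]

```text
t: 11.5
ee_pos: [0.6267, -0.0438, 0.1221]
tool_rot: [-1.172, -1.265, 1.265]
wrist_force: [-0.4, -0.1, -3.7]
grip_width: 0.0631
```

>>> apply_moves:
  targets:
    - [[0, 0, -0.002, 0, 0, 0], [0, 0, -0.002, 0, 0, 0], [0, 0, 0, 0, 0, 0]]

```text
t: 11.88
ee_pos: [0.6266, -0.0438, 0.118]
tool_rot: [-1.172, -1.264, 1.265]
wrist_force: [-0.5, 0.3, -3.3]
grip_width: 0.063
```

>>> apply_moves:
  targets:
    - [[0, 0, -0.001, 0, 0, 0], [0, 0, -0.001, 0, 0, 0], [0, 0, 0, 0, 0, 0]]

```text
t: 12.25
ee_pos: [0.627, -0.0438, 0.1168]
tool_rot: [-1.173, -1.265, 1.265]
wrist_force: [-1.0, -0.3, -0.1]
grip_width: 0.0633
```

>>> apply_moves:
  targets:
    - [[0, 0, -0.001, 0, 0, 0], [0, 0, 0, 0, 0, 0]]

```text
t: 12.5
ee_pos: [0.6271, -0.0438, 0.1165]
tool_rot: [-1.173, -1.265, 1.265]
wrist_force: [-3.9, 0.8, 4.4]
grip_width: 0.0633
```

Upward contact came at the expected height (hook about 0.160), so I'll release, rise and look.

>>> apply_moves:
  targets:
    - [[0, 0, 0, 0, 0, 0], [0, 0, 0, 0, 0, 0], [0, 0, 0, 0, 0, 0], [0, 0, 0, 0, 0, 0], [0, 0, 0, 0, 0, 0]]
  claw: 100

```text
t: 13.12
ee_pos: [0.6268, -0.0438, 0.1152]
tool_rot: [-1.172, -1.265, 1.265]
wrist_force: [-0.8, -0.2, 0.0]
grip_width: 0.0853
```

>>> apply_moves:
  targets:
    - [[0, 0, 0.01, 0, 0, 0], [0, 0, 0.04, 0, 0, 0], [0, 0, 0.05, 0, 0, 0], [-0.02, 0, 0.04, 0, 0, 0], [-0.05, 0.01, 0, 0, 0, 0]]

```text
t: 13.75
ee_pos: [0.5609, -0.0348, 0.261]
tool_rot: [-1.183, -1.272, 1.261]
wrist_force: [-0.8, 0.8, -0.3]
grip_width: 0.0851
```

>>> apply_moves:
  targets:
    - [[-0.05, 0.03, 0, 0, 0, 5], [-0.03, 0.05, 0, 0, 0, 0], [-0.03, 0.05, 0, 0, 0, 0], [-0.02, 0.01, 0, 0, 0, 0], [0, 0, 0, 0, 0, 0]]

```text
t: 14.38
ee_pos: [0.4259, 0.1066, 0.256]
tool_rot: [-1.128, -1.33, 1.33]
wrist_force: [0.1, -0.4, 0.3]
grip_width: 0.0856
```

```bash
python3 - <<'E'
from h import *
from scipy.spatial.transform import Rotation as R
s=r.read_state(); print(s['t'],s['ee_pos'],R.from_rotvec(s['tool_rot']).as_matrix()[:,0].round(3),s['joint_pos'])
for c in('side','top','wrist'):
  im=snap(c,c[0]+'4')
  for n in('bin_mid','bin_hook','brk_left_mid'):
    for d in r.place_of(n,c)[:3]: print(c,n,np.round(d['xyz'],4),round(d['p'],2),proj(im,d['xyz']).round())
w=cv2.resize(cv2.imread('pics/s4.png')[120:240,170:290],(384,384),interpolation=cv2.INTER_CUBIC)
cv2.imwrite('pics/c4.png',np.hstack([w,cv2.imread('pics/w4.png')[:,56:456]]))
E
```

```text
14.375 [0.42586736 0.1066047  0.25597238] [-0.164  0.986 -0.001] [ 9.81687299e-02 -7.24089055e-02 -3.64024480e-01  1.27812518e+00
 -5.09291016e-04 -6.67379534e-02]
side bin_mid [ 0.6205 -0.0435  0.124 ] 0.6 [240. 178.]
side bin_hook [ 0.6708 -0.0396  0.155 ] 0.81 [224. 166.]
side brk_left_mid [0.4452 0.2116 0.0235] 0.89 [257. 289.]
side brk_left_mid [0.5749 0.2006 0.0204] 0.67 [215. 267.]
side brk_left_mid [0.3931 0.0069 0.021 ] 0.62 [303. 239.]
top bin_mid [ 0.6831 -0.038   0.1608] 0.29 [276. 138.]
top bin_hook [ 0.679  -0.0439  0.1577] 0.92 [278. 140.]
top brk_left_mid [0.39   0.0089 0.0207] 0.88 [258. 262.]
top brk_left_mid [0.5713 0.2022 0.0205] 0.58 [184. 194.]
top brk_left_mid [0.4265 0.1124 0.0152] 0.39 [218. 248.]
wrist brk_left_mid [0.4452 0.2128 0.0192] 0.8 [339. 182.]
wrist brk_left_mid [0.3918 0.0033 0.0206] 0.56 [174. 111.]
```

View pics/c4.png

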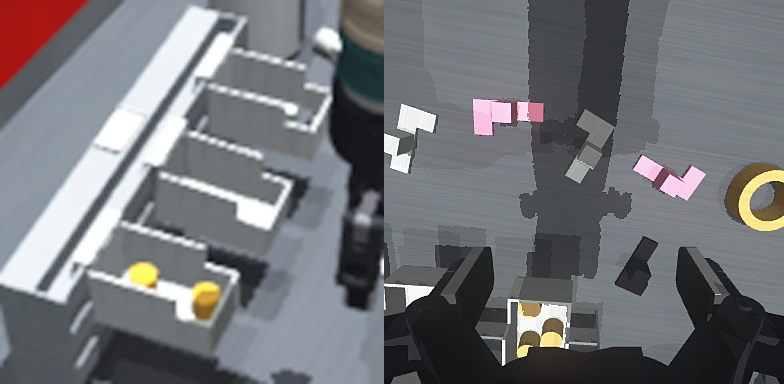

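The bin hangs like its neighbours and in line with the tag. The left-hand bracket is in shadow at wrist pixel (262,145). I'll turn the jaws along its arm and look from closer.

>>> apply_moves:
  targets:
    - [[0, 0.004, -0.02, 0, 0, 10.2], [0, 0, -0.02, 0, 0, 10.2], [0, 0, -0.02, 0, 0, 10.2], [0, 0, -0.02, 0, 0, 10.2], [0, 0, -0.02, 0, 0, 10.2]]
  claw: 100

```text
t: 15.6
ee_pos: [0.4269, 0.1102, 0.1547]
tool_rot: [-0.506, -1.934, 1.934]
wrist_force: [-0.2, -0.1, 0.9]
grip_width: 0.0852
```

>>> apply_moves:
  targets:
    - [[0, 0, -0.01, 0, 0, 10.2], [0, 0, 0, 0, 0, 0], [0, 0, 0, 0, 0, 0]]

```text
t: 15.98
ee_pos: [0.4272, 0.1102, 0.1458]
tool_rot: [-0.353, -2.036, 2.036]
wrist_force: [0.2, -0.2, -0.1]
grip_width: 0.0858
```

```bash
python3 - <<'E'
from h import *
from scipy.spatial.transform import Rotation as R
s=r.read_state(); J=R.from_rotvec(s['tool_rot']).as_matrix()[:,0]; print(s['t'],s['ee_pos'],np.degrees(np.arctan2(J[1],J[0])))
im=snap('wrist','w5'); print(proj(im,[*s['ee_pos'][:2],.04]))
for d in r.place_of('brk_left_mid','wrist')[:3]: print(np.round(d['xyz'],4),round(d['p'],2),proj(im,d['xyz']).round())
E
```

```text
15.975 [0.42724088 0.11024425 0.14579302] 160.3977757079397
[256.40095502 186.36851431]
[0.4425 0.2103 0.0187] 0.89 [276. 277.]
[0.4237 0.112  0.0161] 0.79 [261. 179.]
[0.3921 0.0016 0.0184] 0.68 [252.  38.]
```

View pics/w5.png

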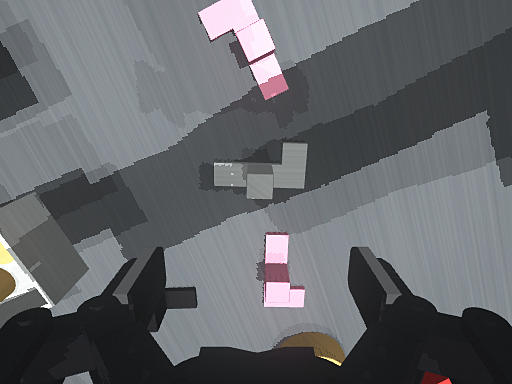

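The block top is at (260,186), against a TCP projection of (256,186). That is a 3 mm shift along the jaws. The pinks (270,275), (250,40) and the black (180,297) stay clear of the fingers.

>>> apply_moves:
  targets:
    - [[-0.003, 0.001, -0.03, 0, 0, 0], [0, 0, -0.04, 0, 0, 0], [0, 0, -0.04, 0, 0, 0], [0, 0, -0.02, 0, 0, 0], [0, 0, -0.003, 0, 0, 0]]
  claw: 60

```text
t: 16.7
ee_pos: [0.4228, 0.1111, 0.0114]
tool_rot: [-0.347, -2.035, 2.036]
wrist_force: [-0.4, -0.0, -0.3]
grip_width: 0.0515
```

>>> apply_moves:
  targets:
    - [[0, 0, 0, 0, 0, 0], [0, 0, 0, 0, 0, 0], [0, 0, 0, 0, 0, 0], [0, 0, 0, 0, 0, 0], [0, 0, 0, 0, 0, 0]]
  claw: 0

```text
t: 17.32
ee_pos: [0.4256, 0.1115, 0.0137]
tool_rot: [-0.353, -2.039, 2.037]
wrist_force: [-0.5, 1.1, 7.3]
grip_width: 0.021
```

>>> apply_moves:
  targets:
    - [[0, 0, 0, 0, 0, 0], [0, 0, 0.03, 0, 0, 0], [0, 0, 0.06, 0, 0, 0], [0, 0, 0.06, 0, 0, 0], [0, 0, 0.06, 0, 0, 0]]

```text
t: 17.95
ee_pos: [0.4229, 0.1111, 0.2239]
tool_rot: [-0.349, -2.037, 2.037]
wrist_force: [0.8, -0.3, -3.4]
grip_width: 0.0212
```

>>> apply_moves:
  targets:
    - [[0.039, -0.029, 0, 0, 0, 4.8], [0.039, -0.029, 0, 0, 0, 4.8], [0.039, -0.029, 0, 0, 0, 4.8], [0.039, -0.029, 0, 0, 0, 4.8], [0.039, -0.029, 0, 0, 0, 4.8]]

```text
t: 18.58
ee_pos: [0.6193, -0.0347, 0.2216]
tool_rot: [-0.091, 2.181, -2.18]
wrist_force: [0.5, 0.8, -1.0]
grip_width: 0.021
```

>>> apply_moves:
  targets:
    - [[0.003, 0, 0, 0, 0, 0], [0, 0, 0, 0, 0, 0], [0, 0, 0, 0, 0, 0]]

```text
t: 18.95
ee_pos: [0.6204, -0.0329, 0.2221]
tool_rot: [-0.089, 2.182, -2.181]
wrist_force: [-0.8, 0.1, -2.0]
grip_width: 0.0211
```

```bash
python3 - <<'E'
from h import *
from scipy.spatial.transform import Rotation as R
s=r.read_state(); J=R.from_rotvec(s['tool_rot']).as_matrix()[:,0]; print(s['t'],s['ee_pos'],s['wrist_force'],np.degrees(np.arctan2(J[1],J[0])))
for c in('wrist','side'):
  im=snap(c,c[0]+'6')
  for n in('brk_left_mid','bin_mid','bin_hook'):
    for d in r.place_of(n,c)[:3]: print(c,n,np.round(d['xyz'],4),round(d['p'],2),proj(im,d['xyz']).round())
w=cv2.resize(cv2.imread('pics/s6.png')[90:230,170:310],(384,384),interpolation=cv2.INTER_CUBIC)
cv2.imwrite('pics/c6.png',np.hstack([w,cv2.imread('pics/w6.png')[:,56:456]]))
E
```

```text
18.95 [ 0.62042959 -0.03292961  0.22205332] [-0.78373652  0.06139754 -2.03125485] -175.42459923270155
wrist brk_left_mid [0.3913 0.002  0.0192] 0.81 [450. 205.]
wrist brk_left_mid [ 0.6187 -0.0323  0.2283] 0.74 [260. 256.]
wrist brk_left_mid [0.4453 0.2106 0.0192] 0.55 [370. 345.]
wrist bin_mid [ 0.6206 -0.042   0.1242] 0.68 [257. 178.]
wrist bin_hook [ 0.6792 -0.0438  0.1623] 0.66 [170. 185.]
side brk_left_mid [0.4459 0.2109 0.0183] 0.73 [257. 289.]
side brk_left_mid [0.5779 0.203  0.0225] 0.66 [214. 267.]
side brk_left_mid [ 0.6221 -0.036   0.231 ] 0.63 [238. 151.]
side bin_mid [ 0.6221 -0.046   0.1229] 0.93 [240. 178.]
side bin_hook [ 0.6739 -0.0411  0.1557] 0.6 [223. 165.]
```

View pics/c6.png

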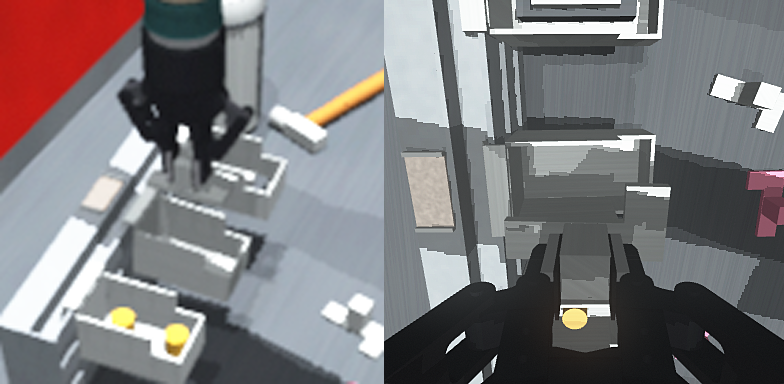

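```bash
python3 - <<'E'
from h import *
im=r.get_image('wrist')
print('side rim',back(im,(252,133.5),.151), 'front rim',back(im,(327.5,155),.126))
print('bracket foot end corner',back(im,(342,187),.210),back(im,(298,187),.210))
e=np.array(r.read_state()['ee_pos']); u=np.array([.997,.078,0]);v=np.array([-.078,.997,0])
for n,p in dict(bin_m=(.6225,-.044,0),side=back(im,(252,133.5),.151),front=back(im,(327.5,155),.126),foot=back(im,(342,187),.210)).items(): print(n,((p-e)@u).round(4),((p-e)@v).round(4))
E
```

```text
side rim [ 0.62843249 -0.08115929  0.151     ] front rim [ 0.56947835 -0.0659281   0.126     ]
bracket foot end corner [ 0.58001752 -0.06568293  0.21      ] [ 0.60260018 -0.06388601  0.21      ]
bin_m 0.0 -0.0104
side 0.003 -0.0479
front -0.0546 -0.0281
foot -0.044 -0.0287
```

>>> apply_moves:
  targets:
    - [[0, -0.003, -0.03, 0, 0, 0], [0, 0, -0.03, 0, 0, 0], [0, 0, -0.025, 0, 0, 0], [0, 0, -0.02, 0, 0, 0], [0, 0, 0, 0, 0, 0]]

```text
t: 20.02
ee_pos: [0.62, -0.0365, 0.1153]
tool_rot: [-0.091, 2.184, -2.182]
wrist_force: [0.5, -0.2, -2.2]
grip_width: 0.0211
```

>>> apply_moves:
  targets:
    - [[0, 0, -0.004, 0, 0, 0], [0, 0, -0.004, 0, 0, 0], [0, 0, 0, 0, 0, 0]]

```text
t: 20.4
ee_pos: [0.622, -0.0368, 0.1097]
tool_rot: [-0.086, 2.181, -2.181]
wrist_force: [0.4, -0.2, -2.6]
grip_width: 0.021
```

>>> apply_moves:
  targets:
    - [[0, 0, -0.002, 0, 0, 0], [0, 0, -0.001, 0, 0, 0], [0, 0, 0, 0, 0, 0]]

```text
t: 20.78
ee_pos: [0.6217, -0.0368, 0.1062]
tool_rot: [-0.087, 2.181, -2.181]
wrist_force: [-0.2, -0.5, -2.3]
grip_width: 0.0213
```

>>> apply_moves:
  targets:
    - [[0, 0, -0.001, 0, 0, 0], [0, 0, -0.001, 0, 0, 0], [0, 0, 0, 0, 0, 0]]

```text
t: 21.15
ee_pos: [0.622, -0.0368, 0.1052]
tool_rot: [-0.086, 2.181, -2.181]
wrist_force: [-2.5, 0.2, 4.0]
grip_width: 0.021
```

>>> apply_moves:
  targets:
    - [[0, 0, -0.001, 0, 0, 0], [0, 0, 0, 0, 0, 0]]

```text
t: 21.4
ee_pos: [0.622, -0.0368, 0.105]
tool_rot: [-0.086, 2.18, -2.181]
wrist_force: [-5.4, -0.4, 8.9]
grip_width: 0.0212
```

Floor contact came at the expected height. I'll open the fingers only part way and withdraw.

>>> apply_moves:
  targets:
    - [[0, 0, 0.001, 0, 0, 0], [0, 0, 0, 0, 0, 0], [0, 0, 0, 0, 0, 0], [0, 0, 0, 0, 0, 0]]
  claw: 42

```text
t: 21.9
ee_pos: [0.6194, -0.0371, 0.1041]
tool_rot: [-0.091, 2.183, -2.184]
wrist_force: [-7.0, -0.6, 5.5]
grip_width: 0.0356
```

>>> apply_moves:
  targets:
    - [[0, 0, 0.01, 0, 0, 0], [0, 0, 0.03, 0, 0, 0], [0, 0, 0.05, 0, 0, 0], [0, 0, 0.05, 0, 0, 0], [-0.03, 0.03, 0, 0, 0, 0]]

```text
t: 22.52
ee_pos: [0.5979, -0.0083, 0.2509]
tool_rot: [-0.068, 2.173, -2.178]
wrist_force: [-0.2, 1.2, -0.3]
grip_width: 0.0358
```

>>> apply_moves:
  targets:
    - [[-0.05, 0.03, 0, 0, 0, 0], [-0.05, 0.03, 0, 0, 0, 0], [-0.04, 0.04, 0, 0, 0, 0], [0, 0, 0, 0, 0, 0], [0, 0, 0, 0, 0, 0]]

```text
t: 23.15
ee_pos: [0.453, 0.0933, 0.2451]
tool_rot: [-0.084, 2.179, -2.18]
wrist_force: [-0.0, -0.4, 0.3]
grip_width: 0.0358
```

```bash
python3 - <<'E'
from h import *
s=r.read_state(); print(s['t'],s['ee_pos'],s['wrist_force'])
for c in('top','side'):
  im=snap(c,c[0]+'7')
  for n in('brk_left_mid','bin_mid','bin_hook','brk_right_mid','collar_center_pt'):
    for d in r.place_of(n,c)[:5]: print(c,n,np.round(d['xyz'],4),round(d['p'],2),proj(im,d['xyz']).round())
w=cv2.resize(cv2.imread('pics/s7.png')[120:240,170:290],(400,400),interpolation=cv2.INTER_CUBIC)
t=cv2.resize(cv2.imread('pics/t7.png')[100:200,225:325],(400,400),interpolation=cv2.INTER_CUBIC)
cv2.imwrite('pics/c7.png',np.hstack([w,t]))
E
```

```text
23.15 [0.45298871 0.09326773 0.24511973] [-0.00546785 -0.44642273  0.32117922]
top brk_left_mid [ 0.6239 -0.0348  0.1057] 0.71 [274. 167.]
top brk_left_mid [0.3893 0.0079 0.0224] 0.62 [258. 262.]
top brk_left_mid [0.57   0.2043 0.0189] 0.5 [184. 195.]
top bin_mid [ 0.6239 -0.0456  0.1228] 0.68 [279. 166.]
top bin_hook [ 0.6802 -0.0394  0.1588] 0.63 [276. 140.]
top brk_right_mid [ 0.4476 -0.1157  0.0199] 0.64 [305. 239.]
top collar_center_pt [0.4438 0.3406 0.0158] 0.81 [132. 243.]
side brk_left_mid [0.4434 0.2117 0.0218] 0.87 [258. 289.]
side brk_left_mid [0.5759 0.205  0.0211] 0.78 [214. 268.]
side brk_left_mid [0.3926 0.0082 0.0227] 0.47 [303. 239.]
side brk_left_mid [ 0.6202 -0.0377  0.1127] 0.43 [240. 182.]
side bin_mid [ 0.6246 -0.0465  0.1246] 0.66 [240. 177.]
side bin_hook [ 0.6723 -0.0405  0.1573] 0.79 [224. 165.]
side brk_right_mid [ 0.4499 -0.1147  0.0216] 0.76 [300. 204.]
side collar_center_pt [0.4443 0.3421 0.0166] 0.77 [234. 335.]
```

View pics/c7.png

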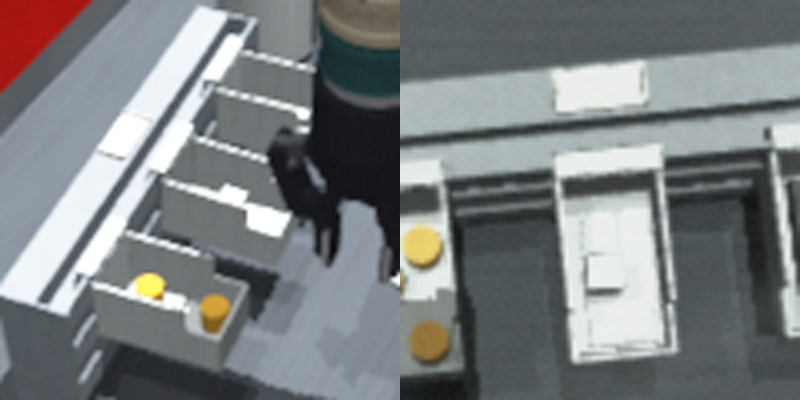

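The bracket lies flat in the hung bin, block up, and the bin's lip is in line with its neighbours' lips. The right bracket and collar have not moved. Handing in.

```bash
python3 -c "
from plant import r
print(r.sign_off())"
```

```text
the job is handed in; nothing more can be done
None
```

The bin hangs released on the top rail in the middle bay, in line with the tag. The left-hand bracket (the white one at top-view pixel 220,250) lies flat on its floor, block up. I handed the job in after about 23 s of the 64 s; no verdict was reported.

**Last checks:**
- **Bin:** the top camera put bin_hook at (0.680, -0.039, 0.159), against my rail estimate of (0.682, -0.040, 0.160).
- **Bracket:** its middle was found 12 to 17 mm below bin_mid (12 expected), about 10 mm to one side.
- **Right bracket and collar:** both were within about 3 mm of where they started.

**Disagreements:**
- **bin_hook from the side camera:** it read about 10 mm short in x (0.672). It had done the same right after hanging. The lip, flush with its neighbours in the pictures, and the contact forces support the top view.
- **Releasing the bracket:** about 7 N was still on the wrist as the fingers opened. It was gone once I withdrew, and the last pictures show nothing shifted.

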